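Stow the wide scraper in its rack and lock the keeper bar

TASK

Put the wide scraper away: push the cork sanding block off the rack's wooden apron so that it lies on the table clear of the rack, lay the scraper flat on the apron with its blade towards the slot and let go, then slide it along the apron until the blade is fully home in the slot. Only then press the red keeper bar fully down at its middle, keeping it level so that both ends travel together, and leave it down. Leave the glue bottle and the wax tin as they stand.

Things in the scene. Friction and masses are not known exactly. Their poses are not given: they have to be found in the camera images.
- rack: Fixed low wooden rack, left or right of the robot, yaw varies. Origin: under the middle of the apron, at table level; x axis: the way the scraper slides in; z up. Apron: flat deck 8 mm above the table, x -100 to +45 mm, 104 mm wide, no side walls, open at its rear (-x) end. From x = 45 to 153 mm the deck is 144 mm wide and carries slot, bar and posts (at x = 66, y = +63 and -63 mm, 69 mm high).
- slot_mouth (a point): Middle of the slot's mouth at deck level (rack x = 75 mm, 8 mm above the table); axes as the rack's. The slot is 84 mm wide, 8 mm high, 65 mm deep to a solid stop (rack x = 140 mm), roofed (top at 26 mm). Two flared cheeks, 20 mm high, narrow the lead-in from about 106 mm wide at rack x = 45 mm to 84 mm at the mouth.
- keeper_bar (a joint): Travel of the red keeper bar down its posts, m: 0 up, 0.011 fully down (end stop); starts at 0 to 0.002, stays where left, moves at about 2 N. It bridges the rack at rack x = 58 to 74 mm; its two feet, 22 to 38 mm either side of the middle, clear the lying blade when up. Down, they stand 3 mm behind a blade that is home; a blade not home stops them. The bridge clears the handle on the deck.
- bar_top (a point): Middle of the bar's top face (brass plate), where to press it: 56 mm above the table when up, 45 mm when down. The bar is 144 mm long along the rack's y, 16 mm wide along x, 12 mm thick.
- bar_rock (a joint): Rocking of the keeper bar out of level, rad, 0 = level; a stiff spring of 1.5 N m/rad levels it, so pressing away from the middle (or hard and off the middle) rocks it.
- scraper_handle (a point): Centre of the scraper's dark wooden handle, 11 mm above the scraper's underside; x axis along the handle to the blade. Handle 75 mm long, 26 mm wide (grasp it across), 22 mm high, its underside flush with the blade's. The steel blade in front is 65 mm long, 80 mm wide, 4 mm thick. 0.18 kg; lies flat on the table, place and yaw vary. Fully home this point is at rack x = 37.5 mm.
- scraper_edge (a point): Middle of the blade's front edge, 102.5 mm ahead of the handle's centre and 2 mm above the scraper's underside; axes as the handle's. Fully home it is at rack x = +140 mm.
- scraper: The scraper; origin under the shoulder where handle and blade meet, on its underside, 37.5 mm ahead of the handle's centre; x to the blade, z up.
- sanding_centre (a point): Centre of the brown cork sanding block, half-way up; block 62 mm (its x) by 112 mm (its y) by 32 mm high, 0.07 kg. It lies on the apron with its long side roughly along the rack's x axis.
- sanding_block: The same cork sanding block; origin at the centre of its underside.
- glue_bottle: Wood glue bottle, 59 mm across, 185 mm high, standing at the left side of the table; origin at the centre of its underside. Not to be disturbed.
- wax_tin: Red wax tin, 78 mm across, 79 mm high, standing at the right side of the table; origin at the centre of its underside. Not to be disturbed.
Things that resemble listed ones, but are neither listed nor needed, are in the scene too. What is shaped like the scraper but purple is not meant.

How it is judged (in metres and radians):
On the way, in this order (a step that is already met when the one before it is completed fails the run):
1. the sanding block is off the rack and lies on the table, clear of it ((y of sanding_centre in the frame of rack above 0.082 m or y of sanding_centre in the frame of rack below -0.082 m or x of sanding_centre in the frame of rack below -0.16 m) and height (world z) of sanding_centre below 0.062 m and contact force between sanding_block and rack below 0.2 N), for 0.2 s.
2. the scraper lies flat on the apron, blade towards the slot but not yet home, and the fingers have let go of it (angle between the x axis of scraper_handle and the x axis of rack, either way round below 0.35 rad and angle between scraper_handle's own z axis and vertical below 0.1 rad and x of scraper_edge in the frame of rack between 0 and 0.125 m and y of scraper_edge in the frame of rack between -0.04 and 0.04 m and z of scraper_edge in the frame of rack below 0.014 m and contact force between the fingers and scraper below 0.2 N and linear speed of scraper below 0.02 m/s), for 0.2 s.
3. the scraper is fully home in the slot while the keeper bar is still up (angle between the x axis of scraper_handle and the x axis of rack, either way round below 0.15 rad and angle between scraper_handle's own z axis and vertical below 0.1 rad and x of scraper_edge in the frame of rack above 0.1355 m and y of scraper_edge in the frame of rack between -0.006 and 0.006 m and z of scraper_edge in the frame of rack below 0.014 m and value of joint keeper_bar below 0.006 m), for 0.1 s.
4. the keeper bar is fully down behind the blade (angle between the x axis of scraper_handle and the x axis of rack, either way round below 0.15 rad and angle between scraper_handle's own z axis and vertical below 0.1 rad and x of scraper_edge in the frame of rack above 0.1355 m and y of scraper_edge in the frame of rack between -0.006 and 0.006 m and z of scraper_edge in the frame of rack below 0.014 m and value of joint keeper_bar above 0.0095 m), for 0.2 s.
At the end, for the whole second after the job is handed in: The scraper lies flat in the slot, its edge within 4.5 mm of the stop; the keeper bar is at least 9.5 mm down; the sanding block lies on the table, not touching the rack, its centre over 82 mm beside the rack's middle line or over 160 mm behind its origin; both are at rest (all of step 1 and all of step 4 and linear speed of each of scraper, sanding_block below 0.01 m/s).
It fails at once if the keeper bar is rocked more than 0.12 rad out of level (value of joint bar_rock above 0.12 rad or value of joint bar_rock below -0.12 rad).
It fails at once if the robot presses the bar down before the scraper is home (value of joint keeper_bar above 0.007 m and not (angle between the x axis of scraper_handle and the x axis of rack, either way round below 0.15 rad and angle between scraper_handle's own z axis and vertical below 0.1 rad and x of scraper_edge in the frame of rack above 0.1355 m and y of scraper_edge in the frame of rack between -0.006 and 0.006 m and z of scraper_edge in the frame of rack below 0.014 m)).
It fails at once if the glue bottle is shifted or tipped (distance of glue_bottle from where it was at the start of the episode above 0.03 m or angle between glue_bottle's own z axis and vertical above 0.3 rad).
It fails at once if the tin is shifted or tipped (distance of wax_tin from where it was at the start of the episode above 0.03 m or angle between wax_tin's own z axis and vertical above 0.3 rad).
It also fails if it takes over 67 s, if anything falls off the work surface, if the arm or the gripper's body presses on something with over 40 N, if the wrist force passes 120 N, or if a joint passes its speed limit or range.

ROBOT

A 7-joint arm with a two-finger parallel gripper is mounted at the origin on the work surface; the furniture and walls round the work are solid. World frame = base frame: x ahead of the robot, y to its left, z up, the work surface at z = 0. Lengths are in mm, angles in rad, forces in N, time in s.
With the tool pointing down it reaches from about 350 to 900 mm from the base axis. Payload 7.2 kg.
Tool frame: the origin (TCP) lies at the very end of the fingers, on their centre line; the grasp point (between the pads) lies 19 mm behind it; z points along the fingers, y is the line along which they close (so a half turn about z gives the same grasp; the last joint's range is limited). The gripper opens to 88 mm and grips with 3 to 60 N. Pads are 20 mm wide; open, the fingers measure 115 mm over their backs; the gripper's body (75 mm by 178 mm) begins 61 mm behind the grasp point.
Start: joints at [1.242, 0.411, -0.013, 1.596, 0.006, 1.134, -0.082], TCP at [161.146, -603.872, 222.653] pointing down, gripper open.
Joint ranges: [-2.95, 2.95], [-0.29, 1.99], [-1.47, 1.44], [0.14, 2.54], [-1.03, 4.17], [0.13, 1.85], [-2.86, 2.86]. Speed limits (rad/s): [2.39, 2.39, 3.01, 3.01, 3.14, 3.14, 3.14].

INTERFACE

Orientations are given as a rotation vector (axis times angle).
In Python, from bench import r, imaging gives the robot as it stands. The module is installed in compiled form; this text tells all that it offers.
- The arm moves only by the tool drive_tool, never from a script. Its argument "series" is a list of rows, each a list of 6 numbers: the shift along the world's x, y, z in m, then the turn, a rotation vector about the world's x, y, z in degrees. In form: [[x, y, z, wx, wy, wz], ...]. A call has 1 to 20 rows; each row shifts and turns the commanded pose from where the row before left it; what a row does not reach is not made up. A row lasts 1/12 s, in which the tool goes at most 41.7 mm and 7.16 degrees, less where a joint would pass 70% of its speed; a pose out of reach is approached as far as the arm can. A call with a gripper value outside its range is refused whole. "claw" is the gripper's target within -1 to 1 (shut at 1, half-way at 0, fully open at -1), set as the call begins (left out, the last holds). The fingers move at their own pace and stop on an object; "squeeze" is the grip in N (left out, the last holds). Time passes only in rows, so rows that do not move let the fingers close. It gives the time, the measured TCP pose, the force, the opening and the grip force at its end, in the units of the state.
- r.get_obs(): the state, without advancing time (a new reading comes with each control period).
- imaging.camera(name): name is "scene" or "side" or "wrist"; returns a dict with "frame" (384x512x3 uint8, red, green, blue), "fx", "fy", "cx", "cy" (pixels), "R" (3x3) and "t" (3): a world point X has camera coordinates R X + t. Camera axes: x right, y down, z forward; pixel columns grow to the right and rows downward; lengths in mm; the calibration is good to about 2 mm. A picture is of the moment at which its call begins. There is no depth.
- r.hand_in(): hands the job in; it is judged then, once.
The state is a dict: "time_s": time; "q": joint angles; "qd": joint speeds; "joint_efforts": joint torques, N m; "ee_pos": TCP position; "ee_rot": TCP orientation; "contact_force": force on the tool from outside, world axes, zero at the start; "torque": the same for the moment, N m; "grip_width": finger opening in mm; "grip_force": force on a finger pad.
Only numpy, scipy, OpenCV 4.12 (cv2) and the standard library are available. Lean on these libraries where they do the work, as an engineer would, in place of code of your own. Each camera call takes 0.05 s, during which the arm holds its last target. There are 200 camera calls.

## Working session

There is one attempt and no reset: what is moved stays moved. The work goes in short steps, Python scripts to look and compute and a tool call to move; the robot and the scene stay as the last step left them, time stands still between calls to the robot, and variables do not carry over. Pictures are saved under pics/ and viewed, at most 10 in all, crops included, and the job is handed in when it is done.

Besides the shell and the picture viewer there is one more tool, called after ">>>" as name([rows], argument=value, ...), one row to a line, values as JSON. drive_tool: Moves the arm, as the interface text tells. Its arguments: {"type":"object","properties":{"series":{"type":"array","items":{"type":"array","items":{"type":"number"}}},"claw":{"type":"number"},"squeeze":{"type":"number"}},"required":["series"]}

```bash
mkdir -p pics
cat > h.py <<'E'
import numpy as np, cv2
from bench import r, imaging
def snap(n):
    c=imaging.camera(n); np.savez('%s.npz'%n,**c); return c
def load(n): return dict(np.load('%s.npz'%n))
def save(c,p): cv2.imwrite('pics/'+p,c['frame'][:,:,::-1])
def ray(c,u,v,z):
    d=c['R'].T@np.array([(u-c['cx'])/c['fx'],(v-c['cy'])/c['fy'],1]); o=-c['R'].T@c['t']
    return o+d*(z-o[2])/d[2]
def proj(c,X):
    p=c['R']@np.array(X,float)+c['t']; return [c['fx']*p[0]/p[2]+c['cx'],c['fy']*p[1]/p[2]+c['cy']]
E
python3 - <<'E'
from h import *
for n in('scene','side'):
    c=snap(n); print(n,-c['R'].T@c['t'],c['fx'])
a=np.hstack([load('scene')['frame'],load('side')['frame']]) 
save(load('scene'),'s1.png'); save(load('side'),'d1.png')
o=r.get_obs(); print(o['ee_pos'],o['ee_rot'],o['time_s'])
E
```

```text
scene [ -93.70818766 1121.90125317 1276.67994452] 477.5916978288969
side [ 145.78822368 1000.71025425  654.70569509] 378.5999963939152
[ 160.99388714 -603.45726978  221.90432918] [-3.11354558e+00 -4.08341905e-01  4.39412127e-04] 0.1
```

View pics/s1.png

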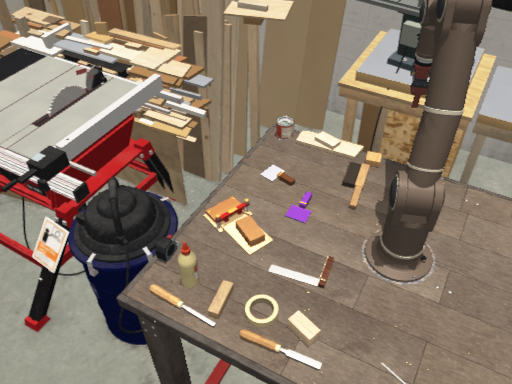

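View pics/d1.png

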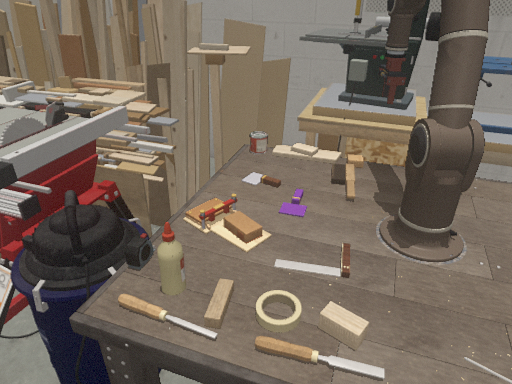

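In the scene view, the scraper could be any of these:
- steel blade with dark handle at (280,175)
- purple look-alike at (300,208)
- saw at (300,272)
- chisels at (180,305) and (280,350)

I choose (280,175). The rack is at (238,222), its red bar at (230,212), and the cork block at (250,232). I'll check the choice in one crop.

Run:
```python
from h import *
c=load('scene');d=load('side')
a=cv2.resize(c['frame'][155:260,195:325],None,fx=3.9,fy=3.9,interpolation=cv2.INTER_CUBIC)[:,:,::-1]
b=cv2.resize(d['frame'][165:255,180:320],None,fx=5.7,fy=5.7,interpolation=cv2.INTER_CUBIC)[:,:,::-1]
cv2.imwrite('pics/c1.png',a);cv2.imwrite('pics/c2.png',b);print(a.shape,b.shape)
for n,u,v,z in [('handle',287,179,20),('blade',270,173,4),('purple',300,208,5),('block',250,230,30),('bar',232,210,56),('glue',188,285,0),('tin',285,135,0)]: print(n,ray(c,u,v,z))
```

```text
(410, 507, 3) (513, 798, 3)
handle [ 495.46857238 -146.06632667   20.        ]
blade [ 579.45575242 -161.83466517    4.        ]
purple [387.48928455 -39.65464701   5.        ]
block [485.26795067 164.00219452  30.        ]
bar [577.07442987 131.69099145  56.        ]
glue [ 5.56791652e+02  4.41804189e+02 -2.27373675e-13]
tin [ 643.15183011 -422.98125081    0.        ]
```

View pics/c1.png

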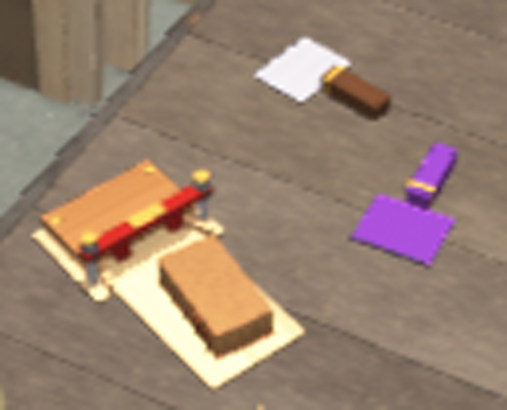

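View pics/c2.png

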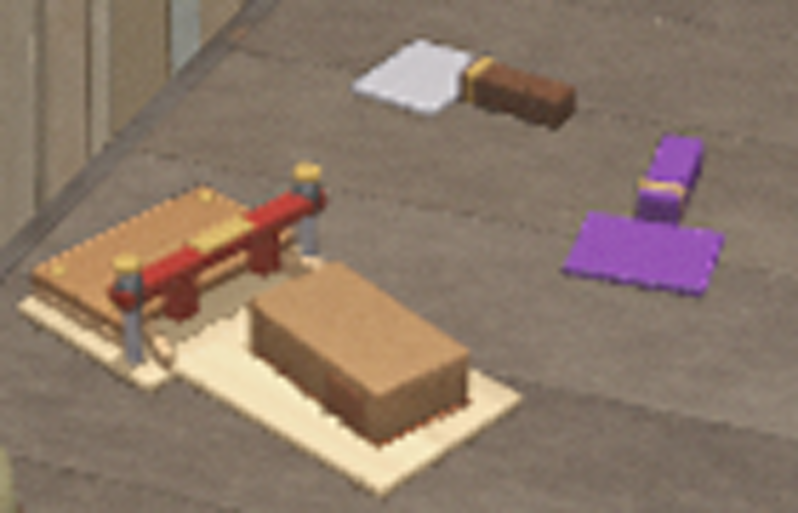

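The crops confirm the steel scraper: in c1 the blade is at (303,70) and the handle at (360,93), and the decoy is purple. The apron's rear corners are at c1 (216,387) and (304,331), the bar's brass plate is at (147,213), and the block's top is at about (215,275). The side view agrees.

Run:
```python
from h import *
c=load('scene');d=load('side')
C=lambda u,v,z:ray(c,195+u/3.9,155+v/3.9,z)[:2].round(1)
D=lambda u,v,z:ray(d,180+u/5.7,165+v/5.7,z)[:2].round(1)
def rep(n,pc,pd,z): print(n,C(*pc,z),D(*pd,z))
rep('rearL',(216,387),(382,493),8);rep('rearR',(304,331),(521,398),8)
rep('plate',(147,213),(222,236),56)
rep('postL',(90,240),(126,262),69);rep('postR',(202,176),(307,171),69)
rep('blkA',(219,333),(376,395),40);rep('blkB',(270,314),(469,352),40);rep('blkC',(212,238),(338,264),40);rep('blkD',(160,264),(251,305),40)
rep('roofA',(42,217),(35,270),26);rep('roofB',(148,161),(207,188),26)
rep('bladeF1',(256,74),(354,86),4);rep('bladeF2',(305,38),(421,40),4);rep('bl3',(303,102),(433,112),4);rep('bl4',(350,66),(487,52),4)
rep('hb1',(366,112),(558,108),22);rep('hb2',(388,95),(575,88),22);rep('hf1',(326,80),(478,85),22);rep('hf2',(345,66),(492,63),22)
```

```text
rearL [439.7 241.9] [439.6 248.6]
rearR [402.3 148.9] [401.2 153.8]
plate [575.9 128.9] [572.6 135.6]
postL [596.  192.5] [598.1 193.6]
postR [548.9  74.3] [548.2  78.2]
blkA [453.7 210.8] [454.5 217.7]
blkB [425.2 170.4] [424.3 168.3]
blkC [515.8 114.8] [515.2 116.5]
blkD [540.9 165.3] [542.2 167.8]
roofA [676.  155.8] [673.3 158.4]
roofB [628.  44.] [623.7  48.2]
bladeF1 [ 609.8 -138.6] [ 606.7 -134.8]
bladeF2 [ 592.1 -213.5] [ 589.  -211.4]
bl3 [ 547.1 -123.8] [ 547.3 -119.8]
bl4 [ 530.1 -196.1] [ 542.  -210.2]
hb1 [ 476. -123.] [ 466.1 -120.5]
hb2 [ 467.8 -156.2] [ 463.8 -149.2]
hf1 [ 533.  -146.6] [ 521.8 -131.8]
hf2 [ 525.8 -175. ] [ 523.1 -163.2]
```

>>> drive_tool([
  [0.024,0.03,0,0,0,5.2],
  [0.024,0.03,0,0,0,5.2],
  [0.024,0.03,0,0,0,5.2],
  [0.024,0.03,0,0,0,5.2],
  [0.024,0.03,0,0,0,5.2],
  [0.024,0.03,0,0,0,5.2],
  [0.024,0.03,0,0,0,5.2],
  [0.024,0.03,0,0,0,5.2],
  [0.024,0.03,0,0,0,5.2],
  [0.024,0.03,0,0,0,5.2],
], claw=-1)

```text
time_s: 0.93
ee_pos: [401.8, -302.2, 222.6]
ee_rot: [2.617, 1.738, -0.0]
contact_force: [0.6, -0.1, 0.8]
grip_width: 87.7
grip_force: 0.0
```

Run:
```python
from h import *
from scipy.spatial.transform import Rotation as Rn
o=r.get_obs();print(o['ee_pos'],Rn.from_rotvec(o['ee_rot']).as_matrix().round(3),o['q'])
c=load('scene');print(ray(c,270,268,2),ray(c,325,283,10),ray(c,220,298,20))
```

```text
[ 401.79871245 -302.17221939  222.61900076] [[ 0.388  0.922 -0.   ]
 [ 0.922 -0.388 -0.   ]
 [-0.    -0.    -1.   ]] [ 0.85941405  0.22821876 -0.3644133   1.86797984  0.09264751  1.06180063
  0.06028941]
[356.10108647 257.35083539   2.        ] [170.15956735 231.45461403  10.        ] [431.50280274 445.14756769  20.        ]
```

>>> drive_tool([
  [0.005,0.037,0,0,0,0],
  [0.005,0.037,0,0,0,0],
  [0.005,0.037,0,0,0,0],
  [0.005,0.037,0,0,0,0],
  [0.005,0.037,0,0,0,0],
  [0.005,0.037,0,0,0,0],
  [0.005,0.037,0,0,0,0],
  [0.005,0.037,0,0,0,0],
  [0.005,0.037,0,0,0,0],
  [0.005,0.037,0,0,0,0],
  [0.006,0.036,0,0,0,0],
  [0,0,0,0,0,0],
])

```text
time_s: 1.93
ee_pos: [457.1, 109.6, 223.1]
ee_rot: [-2.611, -1.742, -0.005]
contact_force: [0.6, 0.2, 0.2]
grip_width: 87.7
grip_force: 0.0
```

Run:
```python
from h import *
c=snap('wrist');save(c,'w1.png');print(-c['R'].T@c['t'],c['R'][2],r.get_obs()['ee_pos'])
```

```text
[485.90903022 179.60867699 385.51070077] [-0.10468946 -0.25228417 -0.9619734 ] [456.86314789 106.09069227 222.63091362]
```

View pics/w1.png

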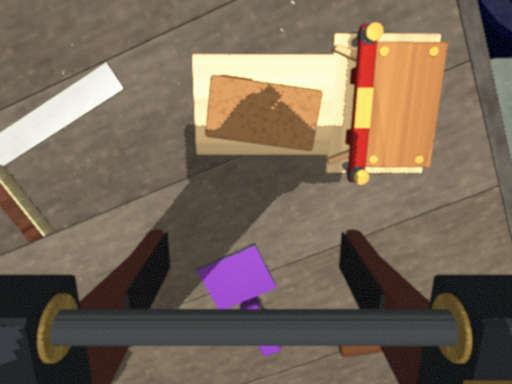

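The wrist view shows the apron's rear corners at (193,54) and (196,155), post caps at (375,31) and (361,177), brass plate at (364,108), and the block between (208,75) and (321,150).

```bash
cat >> h.py <<'E'
def plate(c):
    f=cv2.cvtColor(c['frame'],cv2.COLOR_RGB2HSV)
    red=cv2.inRange(f,(0,190,90),(5,255,255))|cv2.inRange(f,(174,190,90),(180,255,255))
    return red,f
E
python3 - <<'E'
from h import *
c=load('wrist')
P={'rearL':(193,54,8),'rearR':(196,155,8),'postL':(375,31,69),'postR':(361,177,69),'plate':(364,108,56),'roofA':(375,41,26),'roofB':(447,42,26),'roofC':(430,167,26),'deckF':(441,35,8),'deckFr':(422,172,8),
'b1':(212,75,40),'b2':(322,90,40),'b3':(313,150,40),'b4':(206,134,40)}
W={k:ray(c,*v)[:2] for k,v in P.items()}
for k,v in W.items(): print(k,v.round(1))
yaw=[np.arctan2(-(W[a]-W[b])[0],(W[a]-W[b])[1]) for a,b in(('rearL','rearR'),('postL','postR'))]; print(yaw)
E
```

```text
rearL [444.7 243.2]
rearR [403.2 147.9]
postL [600.8 190.4]
postR [551.4  74.3]
plate [576.8 131.8]
roofA [613.9 183.3]
roofB [677.8 155.8]
roofC [631.4  42.3]
deckF [683.4 163.3]
deckFr [628.9  33.3]
b1 [456.9 214.1]
b2 [549. 161.]
b3 [521.3 109.9]
b4 [428.4 165.8]
[np.float64(-0.4108731420579662), np.float64(-0.4028514155079061)]
```

>>> drive_tool([
  [0.001,0,-0.034,0,0,0],
  [0.001,0,-0.034,0,0,0],
  [0,0,-0.034,0,0,0],
  [0,0,-0.034,0,0,0],
  [0,0,-0.034,0,0,0],
  [0,0,-0.034,0,0,0],
  [0,0,0,0,0,0],
  [0,0,0,0,0,0],
])

```text
time_s: 2.65
ee_pos: [457.7, 101.1, 17.7]
ee_rot: [-2.62, -1.731, 0.007]
contact_force: [0.2, -1.1, 0.1]
grip_width: 88.0
grip_force: 0.0
```

>>> drive_tool([
  [0.0029,0.0067,0,0,0,0],
  [0.0029,0.0067,0,0,0,0],
  [0.0029,0.0067,0,0,0,0],
  [0.0029,0.0067,0,0,0,0],
  [0.0029,0.0067,0,0,0,0],
  [0.0029,0.0067,0,0,0,0],
  [0.0029,0.0067,0,0,0,0],
  [0.0029,0.0067,0,0,0,0],
  [0.0029,0.0067,0,0,0,0],
  [0.0029,0.0067,0,0,0,0],
  [0.0029,0.0067,0,0,0,0],
  [0.0029,0.0067,0,0,0,0],
  [0.0029,0.0067,0,0,0,0],
  [0.0029,0.0067,0,0,0,0],
  [0.0029,0.0067,0,0,0,0],
  [0.0029,0.0067,0,0,0,0],
  [0.0029,0.0067,0,0,0,0],
  [0.0029,0.0067,0,0,0,0],
  [0.0029,0.0067,0,0,0,0],
  [0.0029,0.0067,0,0,0,0],
])

```text
time_s: 4.32
ee_pos: [517.4, 236.8, 18.6]
ee_rot: [2.621, 1.733, -0.0]
contact_force: [-0.5, 0.6, 0.3]
grip_width: 87.8
grip_force: 0.1
```

>>> drive_tool([
  [-0.004,-0.009,0,0,0,0],
  [-0.004,-0.009,0.005,0,0,0],
  [-0.004,-0.009,0.035,0,0,0],
  [0,0,0.04,0,0,0],
  [0,0,0.04,0,0,0],
  [0,0,0.04,0,0,0],
  [0,0,0.04,0,0,0],
  [0,-0.03,0,0,0,-7],
  [0,-0.04,0,0,0,-7],
  [0,-0.04,0,0,0,-7],
  [0,-0.04,0,0,0,-7],
  [0,-0.04,0,0,0,-7],
  [0,-0.04,0,0,0,-7],
  [0,-0.04,0,0,0,-7],
  [0,-0.03,0,0,0,-7],
  [0,-0.03,0,0,0,-7],
  [0,-0.03,0,0,0,-7],
  [0,-0.03,0,0,0,-7],
  [0,0,0,0,0,-6],
  [0,0,0,0,0,0],
])

```text
time_s: 5.98
ee_pos: [503.3, -183.7, 218.6]
ee_rot: [3.108, -0.454, -0.001]
contact_force: [1.2, 0.3, 0.1]
grip_width: 87.5
grip_force: 0.0
```

Run:
```python
from h import *
from scipy.spatial.transform import Rotation as Rn
s=snap('scene');c=snap('wrist')
o=r.get_obs();print(o['ee_pos'],Rn.from_rotvec(o['ee_rot']).as_matrix().round(3),o['q'])
a=s['frame'][170:290,180:310]; a=cv2.resize(a,None,fx=3.2,fy=3.2)
cv2.imwrite('pics/w2.png',np.hstack([a,cv2.resize(c['frame'],(384,384))])[:,:,::-1])
```

```text
[ 504.29915239 -180.61008392  218.72737774] [[ 0.962 -0.273 -0.   ]
 [-0.273 -0.962  0.   ]
 [-0.    -0.    -1.   ]] [ 0.44391459  0.27652169 -0.23214126  1.80590034  0.07141181  1.06774248
 -1.66199309]
```

View pics/w2.png

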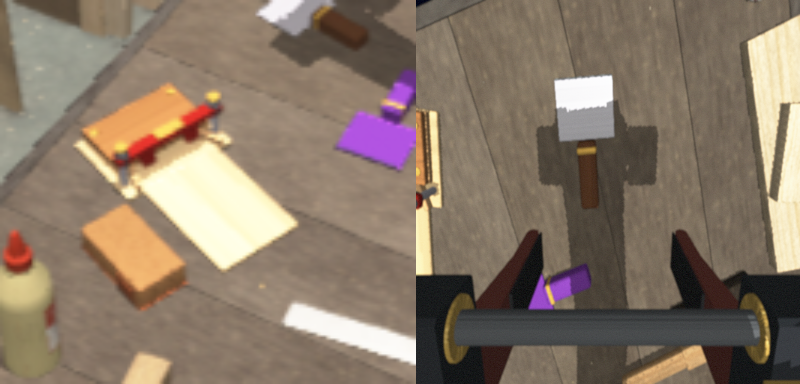

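The block now lies on the table beside the rack, left crop at (133,250). In the wrist view the scraper's blade is at (585,105) and its handle at (589,175).

```bash
cat >> h.py <<'E'
O=np.array([515.6,157.8]);Y=-0.404;EX=np.array([np.cos(Y),np.sin(Y)]);EY=np.array([-EX[1],EX[0]])
def rk(p): d=np.array(p)[:2]-O; return np.array([d@EX,d@EY]).round(1)
E
python3 - <<'E'
from h import *
c=load('wrist');s=load('scene')
for u,v in((125,205),(184,263),(140,290),(82,236)): 
    p=ray(s,180+u/3.2,170+v/3.2,32);print('blk',p[:2].round(1),rk(p))
f=lambda x,y,z: ray(c,(x-416)*512/384,y,z)[:2]
for n,p in dict(bf1=(555,78,4),bf2=(612,76,4),bb1=(558,140,4),bb2=(614,137,4),hb1=(583,208,22),hb2=(599,206,22),hf1=(578,148,22),hf2=(596,147,22)).items(): print(n,f(*p).round(1))
F=(f(555,78,4)+f(612,76,4))/2;B=(f(583,208,22)+f(599,206,22))/2
print(F,B,np.linalg.norm(F-B),np.degrees(np.arctan2(*(F-B)[::-1])))
E
```

```text
blk [569.1 232.9] [19.6 90.1]
blk [471.7 271.5] [-85.   87.3]
blk [493.2 323.5] [-85.8 143.6]
blk [585.6 291.6] [ 11.8 150.6]
bf1 [ 614.  -138.7]
bf2 [ 594.  -215.1]
bb1 [ 552.2 -121.7]
bb2 [ 532.8 -200.8]
hb1 [ 472.9 -136.4]
hb2 [ 468.7 -159.6]
hf1 [ 537.8 -149.6]
hf2 [ 531.8 -174. ]
[ 603.99968096 -176.88934869] [ 470.7958649 -148.0010243] 136.3003738021986 -12.236419545351687
```

>>> drive_tool([
  [0.003,0.008,-0.03,0,0,1],
  [0.003,0.008,-0.03,0,0,1],
  [0.003,0.008,-0.03,0,0,0],
  [0,0,-0.03,0,0,0],
  [0,0,-0.03,0,0,0],
  [0,0,-0.03,0,0,0],
  [0,0,-0.02,0,0,0],
  [0,0,-0.01,0,0,0],
  [0,0,-0.0045,0,0,0],
  [0,0,0,0,0,0],
  [0,0,0,0,0,0],
])

```text
time_s: 7.0
ee_pos: [514.9, -156.6, 5.2]
ee_rot: [-3.118, 0.382, -0.002]
contact_force: [-0.1, 0.6, 0.4]
grip_width: 87.6
grip_force: 0.0
```

>>> drive_tool([
  [0,0,0,0,0,0],
  [0,0,0,0,0,0],
  [0,0,0,0,0,0],
  [0,0,0,0,0,0],
  [0,0,0,0,0,0],
  [0,0,0,0,0,0],
  [0,0,0,0,0,0],
  [0,0,0,0,0,0],
  [0,0,0,0,0,0],
  [0,0,0,0,0,0],
], claw=1, squeeze=35)

```text
time_s: 7.83
ee_pos: [514.1, -156.8, 4.1]
ee_rot: [-3.118, 0.384, 0.0]
contact_force: [-1.0, -1.5, -0.0]
grip_width: 26.1
grip_force: 34.7
```

>>> drive_tool([
  [0,0,0.005,0,0,0],
  [0,0,0.015,0,0,0],
  [0,0,0.03,0,0,0],
  [0,0,0.03,0,0,0],
  [0,0,0.03,0,0,-1],
  [-0.004,0.022,0,0,0,-1],
  [-0.004,0.033,0,0,0,-1],
  [-0.004,0.033,0,0,0,-1],
  [-0.004,0.033,0,0,0,-1],
  [-0.004,0.033,0,0,0,-1],
  [-0.004,0.033,0,0,0,-1],
  [-0.004,0.033,0,0,0,-1],
  [-0.004,0.033,0,0,0,-1],
  [-0.004,0.033,0,0,0,0],
  [-0.004,0.026,0,0,0,0],
  [-0.004,0.02,0,0,0,0],
  [0,0,0,0,0,0],
  [0,0,0,0,0,0],
])

```text
time_s: 9.33
ee_pos: [469.5, 176.2, 114.2]
ee_rot: [3.079, -0.623, -0.001]
contact_force: [-0.1, -0.1, -2.4]
grip_width: 25.8
grip_force: 34.7
```

Run:
```python
from h import *
c=snap('wrist');s=snap('side')
o=r.get_obs();print(o['ee_pos'],rk(o['ee_pos']),o['ee_rot'],o['grip_width'])
b=cv2.resize(s['frame'][140:280,160:300],(384,384))
cv2.imwrite('pics/w3.png',np.hstack([b,c['frame'][:,:416]])[:,:,::-1])
```

```text
[470.08078724 174.08401997 114.05728984] [-48.3  -2.9] [ 3.07704889e+00 -6.28739888e-01 -4.39368698e-04] 25.957849471684458
```

View pics/w3.png

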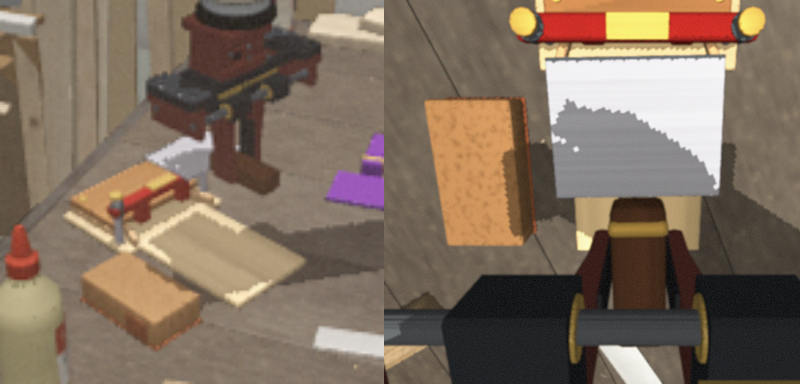

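The scraper is held over the apron with its blade towards the slot. In the wrist image the front corners are at (161,58) and (342,56), and the rear ones at (171,197) and (335,195).

Run:
```python
from h import *
c=load('wrist')
P=[ray(c,u,v,114)[:2] for u,v in((161,58),(342,56),(171,197),(335,195))]
for p in P: print(p.round(1),rk(p))
d=P[0]-P[1];print(np.linalg.norm(d),np.linalg.norm(P[2]-P[3]),np.arctan2(-d[0],d[1]),Y)
```

```text
[570.2 178.8] [41.9 40.8]
[539.9 105.1] [ 43.1 -38.9]
[511.3 203.5] [-21.9  40.4]
[480.8 128.9] [-20.6 -40.3]
79.74169753291994 80.6595723592304 -0.3890835295801234 -0.404
```

>>> drive_tool([
  [0.0015,0.0005,-0.02,0,0,-0.8],
  [0,0,-0.03,0,0,0],
  [0,0,-0.02,0,0,0],
  [0,0,-0.012,0,0,0],
  [0,0,-0.008,0,0,0],
  [0,0,-0.005,0,0,0],
  [0,0,-0.003,0,0,0],
  [0,0,-0.002,0,0,0],
  [0,0,-0.001,0,0,0],
  [0,0,-0.001,0,0,0],
  [0,0,0,0,0,0],
  [0,0,0,0,0,0],
])

```text
time_s: 10.43
ee_pos: [471.9, 175.7, 12.5]
ee_rot: [-3.073, 0.649, -0.001]
contact_force: [0.9, -0.2, -2.4]
grip_width: 25.9
grip_force: 34.7
```

>>> drive_tool([
  [0,0,0,0,0,0],
  [0,0,0,0,0,0],
  [0,0,0,0,0,0],
  [0,0,0,0,0,0],
  [0,0,0,0,0,0],
  [0,0,0,0,0,0],
  [0,0,0,0,0,0],
  [0,0,0,0,0,0],
], claw=-0.2)

```text
time_s: 11.1
ee_pos: [471.6, 175.7, 12.2]
ee_rot: [-3.074, 0.649, -0.0]
contact_force: [-0.8, -0.4, 0.3]
grip_width: 53.0
grip_force: 0.0
```

>>> drive_tool([
  [0,0,0.02,0,0,0],
  [0,0,0.03,0,0,0],
  [-0.018,0.008,0.01,0,0,0],
  [-0.018,0.008,0,0,0,0],
  [-0.018,0.008,0,0,0,0],
  [-0.02,0.0085,0,0,0,0],
  [0,0,0,0,0,0],
  [0,0,0,0,0,0],
], claw=1, squeeze=20)

```text
time_s: 11.77
ee_pos: [397.1, 208.5, 72.4]
ee_rot: [-3.074, 0.646, -0.0]
contact_force: [-0.3, -0.4, 0.6]
grip_width: 2.9
grip_force: 0.0
```

Run:
```python
from h import *
c=snap('wrist')
o=r.get_obs();print(o['ee_pos'],rk(o['ee_pos']),o['ee_rot'],o['grip_width'])
g=c['frame'].copy()
for X,Yy,z in((-100,52,8),(-100,-52,8),(45,52,8),(45,-52,8),(66,63,69),(66,-63,69)):
    p=O+X*EX+Yy*EY; cv2.circle(g,tuple(int(round(t)) for t in proj(c,[*p,z])),2,(0,255,0),-1)
cv2.imwrite('pics/w4.png',cv2.resize(g,(768,576))[:,:,::-1])
```

```text
[398.01343637 208.17840547  72.34464883] [-1.279e+02  1.000e-01] [-3.07384109e+00  6.48263549e-01 -9.89492310e-04] 0.9060533272581693
```

View pics/w4.png

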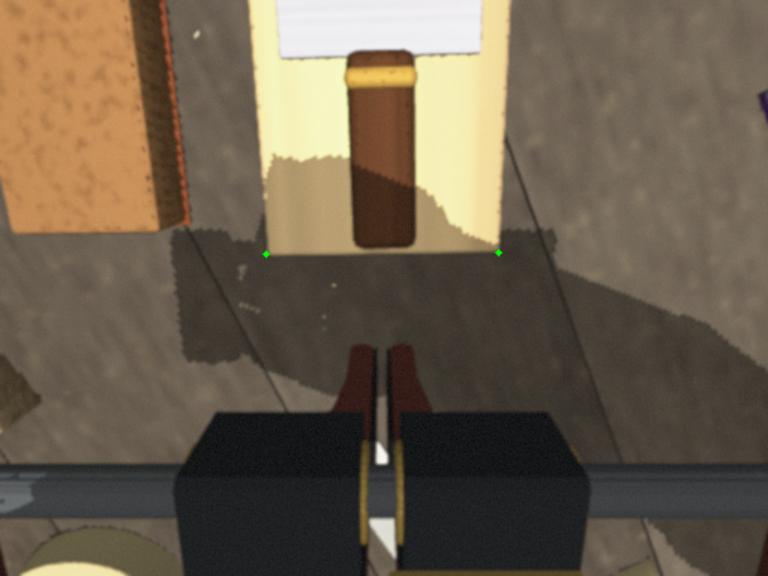

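The scraper lies straight and centred on the apron, with the handle's end at (384,247) against the apron's rear midpoint at (382,253). Next I'll push it from behind.

>>> drive_tool([
  [0,0,-0.02,0,0,0],
  [0,0,-0.02,0,0,0],
  [0,0,-0.018,0,0,0],
  [0,0,0,0,0,0],
  [0.0055,-0.0024,0,0,0,0],
  [0.0055,-0.0024,0,0,0,0],
  [0.0055,-0.0024,0,0,0,0],
  [0.0055,-0.0024,0,0,0,0],
  [0.0055,-0.0024,0,0,0,0],
  [0.0055,-0.0024,0,0,0,0],
  [0.0055,-0.0023,0,0,0,0],
  [0.0055,-0.0023,0,0,0,0],
  [0.0055,-0.0023,0,0,0,0],
  [0.0055,-0.0023,0,0,0,0],
  [0.0055,-0.0023,0,0,0,0],
  [0.0055,-0.0023,0,0,0,0],
  [0.0055,-0.0023,0,0,0,0],
  [0.0055,-0.0023,0,0,0,0],
  [0,0,0,0,0,0],
])

```text
time_s: 13.4
ee_pos: [476.2, 174.6, 14.1]
ee_rot: [-3.073, 0.651, -0.002]
contact_force: [0.6, -0.6, 0.1]
grip_width: 0.3
grip_force: 0.0
```

Run:
```python
from h import *
o=r.get_obs();print(o['ee_pos'],rk(o['ee_pos']),o['contact_force'])
```

```text
[476.16069937 174.58958711  14.14754841] [-42.9  -0.1] [ 0.56446016 -0.64834464  0.13213946]
```

>>> drive_tool([
  [0.0037,-0.0016,0,0,0,0],
  [0.0037,-0.0016,0,0,0,0],
  [0.0037,-0.0016,0,0,0,0],
  [0.0037,-0.0016,0,0,0,0],
  [0.0037,-0.0016,0,0,0,0],
  [0.0037,-0.0016,0,0,0,0],
  [0.0037,-0.0016,0,0,0,0],
  [0,0,0,0,0,0],
])

```text
time_s: 14.07
ee_pos: [501.6, 163.6, 14.2]
ee_rot: [-3.073, 0.651, -0.001]
contact_force: [0.1, 0.4, 0.4]
grip_width: 0.2
grip_force: 0.0
```

>>> drive_tool([
  [0.0018,-0.0008,0,0,0,0],
  [0.0009,-0.0004,0,0,0,0],
  [0.0009,-0.0004,0,0,0,0],
  [0,0,0,0,0,0],
  [0,0,0,0,0,0],
])

```text
time_s: 14.48
ee_pos: [504.2, 162.6, 14.2]
ee_rot: [-3.074, 0.649, -0.0]
contact_force: [-0.7, 0.8, 0.3]
grip_width: 0.7
grip_force: 0.3
```

>>> drive_tool([
  [0.0009,-0.0004,0,0,0,0],
  [0.0009,-0.0004,0,0,0,0],
  [0.0009,-0.0004,0,0,0,0],
  [0,0,0,0,0,0],
  [0,0,0,0,0,0],
])

```text
time_s: 14.9
ee_pos: [504.9, 162.1, 14.1]
ee_rot: [3.074, -0.647, -0.005]
contact_force: [-6.6, 3.6, 5.1]
grip_width: 0.5
grip_force: 3.9
```

>>> drive_tool([
  [0.0005,-0.0002,0,0,0,0],
  [0.0005,-0.0002,0,0,0,0],
  [0.0004,-0.0002,0,0,0,0],
  [0,0,0,0,0,0],
  [0,0,0,0,0,0],
])

```text
time_s: 15.32
ee_pos: [505.0, 162.1, 14.1]
ee_rot: [3.073, -0.646, -0.008]
contact_force: [-10.8, 3.8, 9.6]
grip_width: 0.4
grip_force: 6.2
```

>>> drive_tool([
  [-0.003,0.0013,0,0,0,0],
  [-0.018,0.008,0,0,0,0],
  [-0.018,0.008,0.01,0,0,0],
  [-0.018,0.008,0.03,0,0,0],
  [-0.018,0.008,0.04,0,0,0],
  [-0.02,0.009,0.04,0,0,0],
  [0,0,0,0,0,0],
  [0,0,0,0,0,0],
])

```text
time_s: 15.98
ee_pos: [417.4, 202.7, 130.3]
ee_rot: [-3.071, 0.647, -0.008]
contact_force: [0.5, -0.3, -1.5]
grip_width: 0.3
grip_force: 0.0
```

Run:
```python
from h import *
c=snap('wrist')
o=r.get_obs();print(o['ee_pos'],rk(o['ee_pos']),o['ee_rot'])
g=c['frame'].copy()
for X,Yy,z in((-100,52,8),(-100,-52,8),(45,52,8),(45,-52,8),(66,63,69),(66,-63,69),(0,13,30),(0,-13,30),(58,0,56),(74,0,56)):
    p=O+X*EX+Yy*EY; q=proj(c,[*p,z]);print(X,Yy,np.round(q)); cv2.circle(g,tuple(int(round(t)) for t in q),1,(0,255,0),-1)
g=g[0:240,100:420];cv2.imwrite('pics/w5.png',cv2.resize(g,(800,600),interpolation=cv2.INTER_CUBIC)[:,:,::-1])
```

```text
[417.03259144 201.64652511 128.73103114] [-107.9    1.6] [-3.07273918  0.64907512 -0.00413743]
-100 52 [197. 180.]
-100 -52 [319. 179.]
45 52 [186. -11.]
45 -52 [327. -13.]
66 63 [142. -88.]
66 -63 [372. -92.]
0 13 [239.  50.]
0 -13 [276.  49.]
58 0 [257. -62.]
74 0 [257. -95.]
```

View pics/w5.png

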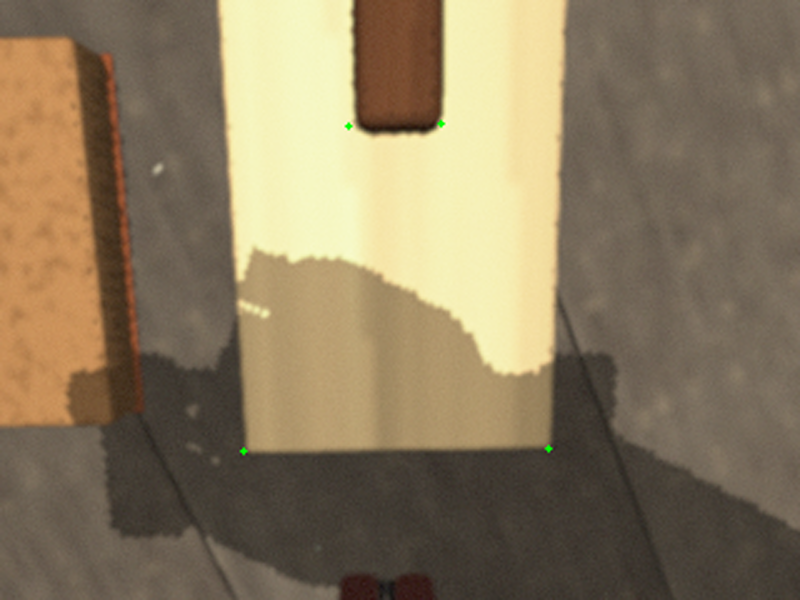

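The handle's end is within about 1 mm of the predicted home position at (395,126), so the scraper is home. Next is the press at the bar's middle.

>>> drive_tool([
  [0.032,-0.014,0,0,0,0],
  [0.032,-0.014,0,0,0,0],
  [0.032,-0.014,0,0,0,0],
  [0.032,-0.014,0,0,0,0],
  [0.0315,-0.0138,0,0,0,0],
  [0,0,-0.02,0,0,0],
  [0,0,-0.025,0,0,0],
  [0,0,-0.015,0,0,0],
  [0,0,-0.006,0,0,0],
  [0,0,0,0,0,0],
])

```text
time_s: 16.87
ee_pos: [574.2, 130.6, 58.7]
ee_rot: [3.071, -0.65, -0.007]
contact_force: [-0.4, 0.9, -0.4]
grip_width: 0.4
grip_force: 0.0
```

Run:
```python
from h import *
o=r.get_obs();print(o['ee_pos'],rk(o['ee_pos']),o['contact_force'])
```

```text
[574.21909084 130.59633657  58.73312636] [64.6 -2. ] [-0.422171    0.88321628 -0.44495505]
```

>>> drive_tool([
  [0.002,0.0013,0,0,0,0],
  [0,0,0,0,0,0],
  [0,0,0,0,0,0],
  [0,0,0,0,0,0],
])

```text
time_s: 17.2
ee_pos: [578.3, 133.4, 63.1]
ee_rot: [-3.073, 0.649, -0.003]
contact_force: [0.8, 0.1, 0.1]
grip_width: 0.7
grip_force: 0.0
```

>>> drive_tool([
  [0,0,-0.003,0,0,0],
  [0,0,-0.002,0,0,0],
  [0,0,-0.002,0,0,0],
  [0,0,-0.002,0,0,0],
  [0,0,-0.002,0,0,0],
  [0,0,0,0,0,0],
  [0,0,0,0,0,0],
])

```text
time_s: 17.78
ee_pos: [577.5, 133.2, 50.8]
ee_rot: [3.074, -0.649, -0.001]
contact_force: [0.4, -0.3, -0.7]
grip_width: 1.0
grip_force: 0.0
```

>>> drive_tool([
  [-0.0007,-0.0014,0,0,0,0],
  [0,0,-0.002,0,0,0],
  [0,0,-0.002,0,0,0],
  [0,0,-0.001,0,0,0],
  [0,0,0,0,0,0],
  [0,0,0,0,0,0],
])

```text
time_s: 18.28
ee_pos: [576.9, 131.8, 45.9]
ee_rot: [3.074, -0.649, -0.0]
contact_force: [-0.8, -0.1, 0.7]
grip_width: 0.6
grip_force: 0.0
```

>>> drive_tool([
  [0,0,-0.001,0,0,0],
  [0,0,-0.001,0,0,0],
  [0,0,0,0,0,0],
  [0,0,0,0,0,0],
  [0,0,0,0,0,0],
])

```text
time_s: 18.7
ee_pos: [577.1, 131.9, 45.2]
ee_rot: [3.074, -0.649, 0.001]
contact_force: [-3.6, -1.8, 11.8]
grip_width: 0.5
grip_force: 5.8
```

>>> drive_tool([
  [0,0,0.005,0,0,0],
  [0,0,0.02,0,0,0],
  [0,0,0.03,0,0,0],
  [-0.03,0.013,0.03,0,0,0],
  [-0.03,0.013,0.03,0,0,0],
  [-0.03,0.013,0.03,0,0,0],
  [-0.03,0.013,0,0,0,0],
  [0,0,0,0,0,0],
  [0,0,0,0,0,0],
])

```text
time_s: 19.45
ee_pos: [461.6, 182.3, 184.4]
ee_rot: [-3.074, 0.645, -0.002]
contact_force: [-0.0, 0.1, 0.1]
grip_width: 0.2
grip_force: 0.0
```

Run:
```python
from h import *
c=snap('wrist')
g=c['frame'].copy()
for X,Yy,z in((66,-70,45),(66,70,45),(0,13,30),(0,-13,30),(66,63,69),(66,-63,69)):
    p=O+X*EX+Yy*EY; q=proj(c,[*p,z]); cv2.circle(g,tuple(int(round(t)) for t in q),1,(0,255,0),-1)
cv2.imwrite('pics/w6.png',cv2.resize(g[:270,76:436],(800,600),interpolation=cv2.INTER_CUBIC)[:,:,::-1])
```

```text
(no output)
```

View pics/w6.png

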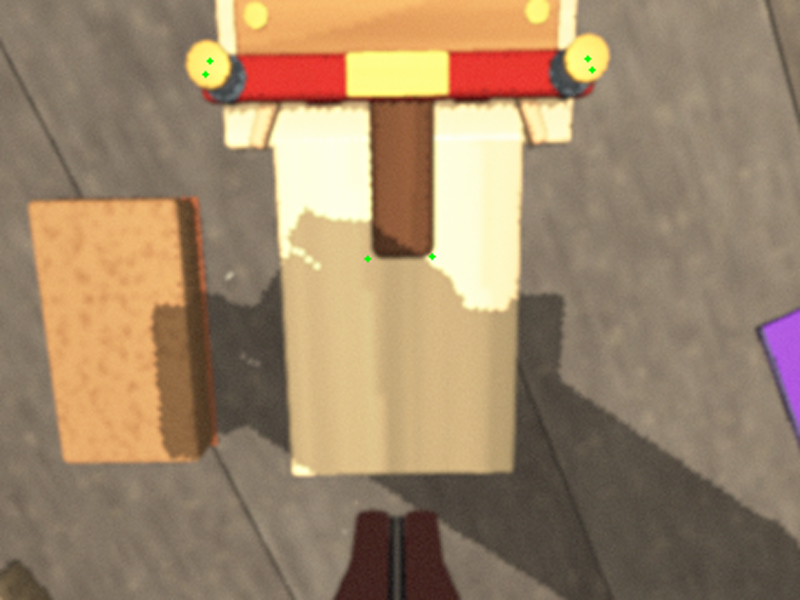

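The bar is down and level, the scraper is home with its handle end at (402,255), and the block is clear of the rack at the left.

```bash
python3 -c "
from bench import r
print(r.hand_in())"
```

```text
the job is handed in; nothing more can be done
None
```

I've handed the job in, but no verdict came back: by camera and force readings the cork block is on the table clear of the rack, the scraper is home in the slot, and the keeper bar is fully down and level, finished at about 19.5 s.

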